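Hold a push grease gun on a slanted hub nipple

TASK

A bicycle hub is clamped at a slant with its grease nipple pointing up. Pick up the push-type grease gun from the bench, slip its open mouth squarely over the nipple along the nipple's own slant, and press the spring-loaded ring around it down until it snaps through, well past the snap. Finish holding the gun there, square and pressed against the spring, without letting go, and leave the oil bottle, the spanner and the sprocket where they are.

Things in the scene. Friction and masses are not known exactly. Their poses are not given: they have to be found in the camera images.
- gun_center (a point): Push-type grease gun, loose, 114 mm tall, about 0.3 kg, standing upright on its open mouth; this point is its centre, 57 mm above the mouth, z from mouth to top. Upward from the mouth: aluminium barrel 34 mm in diameter (0-50 mm), shoulder disc 44 mm in diameter (50-57 mm), black square grip 24 x 24 mm (57-114 mm, flats facing x and y). Hold it by the flats; fingertips may bear on the shoulder.
- gun_mouth (a point): Centre of the gun's open mouth, at its lower end on its axis; axes as gun_center. The bore is 20 mm in diameter and 44 mm deep.
- nipple_tip (a point): Tip of the fixed steel grease nipple on the upper end of the aluminium hub. z points out along the nipple, always leaning 0.40 rad from vertical, roughly towards the robot. A round pin 16 mm in diameter, tapering over its last 8 mm to 6 mm. The untouched seal ring's top lies 26 mm below the tip, the hub's upper flange (66 mm in diameter) 58 mm below it.
- seat_top (a point): Centre of the upper face of the dark steel seal ring (42 mm outside, 21 mm inside diameter) that slides along the nipple; the gun's rim (20 to 34 mm in diameter) presses on it. Axes as nipple_tip.
- seat (a joint): How far the seal ring has been pressed down along the nipple, in m: 0 untouched, 0.0125 at its hard stop. It takes 12 N to start it and 16 N at 2 mm; past 5 mm it snaps through, giving only 4.5 N at 8 mm, then 8 N at 10 mm, 15 N at 11 mm and steeply more to the stop. It does not latch and springs back when not held.
- oil_p (a point): Bystander: white oil bottle, upright, 44 mm in diameter, 120 mm tall; point on its axis half-way up.
- sprocket_p (a point): Bystander: flat steel sprocket, about 92 mm in diameter over the teeth, 8 mm thick, lying on the bench; its centre.
- spanner_p (a point): Bystander: steel spanner 160 mm long lying flat along its x axis; its middle.
There are look-alikes about, which are no part of the job. Several things look just like the part that bears nipple_tip: the one meant starts farthest from the robot's base.

How it is judged:
On the way, in this order (a step that is already met when the one before it is completed fails the run):
1. the gun is lifted clear of the bench in the gripper, the ring untouched (height (world z) of gun_mouth above 0.04 m and contact force between the fingers and gun above 1 N and value of joint seat below 0.002 m), for 0.1 s.
2. the gun sits squarely over the nipple and presses the ring past its snap (x of gun_mouth in the frame of nipple_tip between -0.004 and 0.004 m and y of gun_mouth in the frame of nipple_tip between -0.004 and 0.004 m and z of gun_mouth in the frame of nipple_tip below -0.03 m and angle between the z axis of gun_center and the z axis of nipple_tip, either way round below 0.12 rad and z of gun_center in the frame of nipple_tip above 0 m and value of joint seat above 0.007 m and contact force between the fingers and gun above 2 N and contact force between gun and seat above 3 N), for 0.3 s.
At the end, for the whole second after the job is handed in: The gripper still holds the gun, at rest; the gun's mouth is around the nipple within 4 mm of its axis and at least 30 mm below its tip, the gun's axis within 0.12 rad of the nipple's, and the gun presses the seal ring more than 7 mm down with more than 3 N (all of step 2 and linear speed of gun below 0.02 m/s); the arm keeps its last pose, push and grip.
It fails at once if the oil is shifted by more than 30 mm (distance of oil_p from where it was at the start of the episode above 0.03 m).
It fails at once if the sprocket is shifted by more than 30 mm (distance of sprocket_p from where it was at the start of the episode above 0.03 m).
It fails at once if the spanner is shifted by more than 30 mm (distance of spanner_p from where it was at the start of the episode above 0.03 m).
It also fails if it takes over 42 s, if anything falls off the work surface, if the arm or the gripper's body presses on something with over 40 N, if the wrist force passes 120 N, or if a joint passes its speed limit or range.

ROBOT

A 7-joint arm with a two-finger parallel gripper is mounted at the origin on the work surface. World frame = base frame: x ahead of the robot, y to its left, z up, the work surface at z = 0. Lengths are in m, angles in rad, forces in N, time in s.
With the tool pointing down it reaches from about 0.425 to 0.925 m from the base axis. Payload 6.8 kg.
Tool frame: the origin (TCP) lies at the very end of the fingers, on their centre line; the grasp point (between the pads) lies 19 mm behind it; z points along the fingers, y is the line along which they close (so a half turn about z gives the same grasp; the last joint's range is limited). The gripper opens to 85 mm and grips with 20 to 120 N. Pads are 22 mm wide; open, the fingers measure 114 mm over their backs; the gripper's body (76 mm by 85 mm) begins 54 mm behind the grasp point. The pads swing forward as they close: fully open they stand 13 mm farther back than shut.
Start: joints at [-1.258, 0.477, 0.022, 1.555, -0.011, 1.109, -0.083], TCP at [0.276, 0.616, 0.231] pointing down, gripper open.
Joint ranges: [-2.96, 2.96], [-0.34, 2.1], [-1.41, 1.46], [0.24, 2.44], [-1.37, 4.51], [0.17, 1.92], [-2.96, 2.96]. Speed limits (rad/s): [2.39, 2.39, 3.14, 3.14, 3.14, 3.14, 3.14].

INTERFACE

Orientations are given as a rotation vector (axis times angle).
In Python, from bench import r gives the robot as it stands.
- The arm moves only by the tool play_rows, never from a script. Its argument "targets" is text: rows parted by semicolons, each of 5 numbers parted by spaces: the closure, from -1 (fully open) to 1 (shut), then the shift along the tool's x, y, z in m, then the turn about the tool's z in rad. In form: gripper dx dy dz spin; .... A call has 1 to 8 rows; each row is the pose to reach, as a shift and turn from the pose commanded when the call began, along the tool's axes at that moment; what a row does not reach only later rows make up. A row lasts 1/12 s, in which the tool goes at most 41.7 mm and 7.16 degrees, less where a joint would pass 70% of its speed; a pose out of reach is approached as far as the arm can. A call with a gripper value outside its range is refused whole. The fingers move at their own pace and stop on an object; "squeeze" is the grip in N (left out, the last holds). Time passes only in rows, so rows that repeat a pose let the fingers close. It gives the time, the measured TCP pose, the force, the opening and the grip force at its end, in the units of the state.
- r.get_obs(): the state, without advancing time (a new reading comes with each control period).
- r.grab_frame(name): name is "scene" or "side" or "wrist"; returns the picture (420x560x3 uint8, red, green, blue); there is no depth.
- r.camera_info(name): a dict with "fov_y" (degrees; the focal length in pixels is half the picture's height over the tangent of half this angle, whatever the lens; pixels are square), "cx", "cy" (the principal point, pixels), "k1" (the pictures are not rectified: a ray, as slopes to the right and down, at radius r is drawn at 1 + k1 r^2 times it, then the intrinsics apply), "position" and "rotation" of the camera in the world. Camera axes: x right, y down, z forward; pixel columns grow to the right and rows downward; lengths in m; the calibration is good to about 2 mm. A picture is of the moment at which its call begins: read the wrist's pose just before it. camera_info takes no time and is no camera call; for the wrist camera it gives the pose at the moment of the call.
- r.hand_in(): hands the job in; it is judged then, once.
The state is a dict: "clock": time; "joints": joint angles; "qvel": joint speeds; "tau": joint torques, N m; "tcp_pos": TCP position; "orientation": TCP orientation; "contact_force": force on the tool from outside, world axes, zero at the start; "moment": the same for the moment, N m; "grip_width": finger opening in m; "gripper_force": force on a finger pad.
Only numpy, scipy, OpenCV 4.12 (cv2) and the standard library are available. Lean on these libraries where they do the work, as an engineer would, in place of code of your own. Each camera call takes 0.05 s, during which the arm holds its last target. There are 200 camera calls.

## Working session

There is one attempt and no reset: what is moved stays moved. The work goes in short steps, Python scripts to look and compute and a tool call to move; the robot and the scene stay as the last step left them, time stands still between calls to the robot, and variables do not carry over. Pictures are saved under pics/ and viewed, at most 10 in all, crops included, and the job is handed in when it is done.

Besides the shell and the picture viewer there is one more tool, called after "Emit:" by a JSON object that holds its "name" and its "arguments", one argument or row to a line. play_rows: Moves the arm, as the interface text tells. Its arguments: {"type":"object","properties":{"targets":{"type":"string"},"squeeze":{"type":"number"}},"required":["targets"]}

```bash
ls; mkdir -p pics; python3 - <<'E'
from bench import r
import cv2,numpy as np
o=r.get_obs();print({k:np.round(v,3).tolist() for k,v in o.items()})
for n in("scene","side"):
    f=r.grab_frame(n);cv2.imwrite(f"pics/{n}0.png",f[:,:,::-1]);print(n,r.camera_info(n))
E
```

```text
pics
{'clock': 0.0, 'joints': [-1.258, 0.478, 0.022, 1.556, -0.012, 1.109, -0.083], 'qvel': [-0.001, -0.001, 0.001, -0.0, 0.0, -0.0, -0.0], 'tau': [0.001, -59.646, 1.609, -28.119, 0.013, 0.009, 0.0], 'tcp_pos': [0.276, 0.616, 0.23], 'orientation': [-0.656, -3.072, 0.003], 'contact_force': [-1.029, 0.205, -0.108], 'moment': [-0.042, 0.005, -0.005], 'gripper_force': 0.0, 'grip_width': 0.085}
scene {'fov_y': 53.98572272130384, 'cx': 278.9060497935984, 'cy': 211.00896440114215, 'k1': -0.03132185077681707, 'position': array([ 1.01090701, -0.5579024 ,  0.65151431]), 'rotation': array([-2.09009435, -0.81366569,  0.42079125])}
side {'fov_y': 43.48744437400127, 'cx': 282.3898912472216, 'cy': 209.59968755455188, 'k1': -0.15071471873782322, 'position': array([ 0.37868042, -0.89976535,  0.59531594]), 'rotation': array([-2.08062723,  0.15505218, -0.10195647])}
```

View pics/scene0.png

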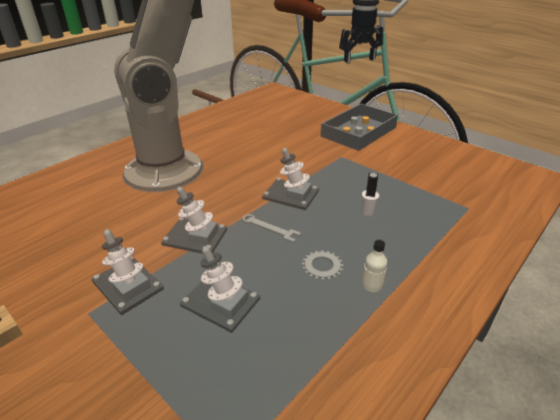

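View pics/side0.png

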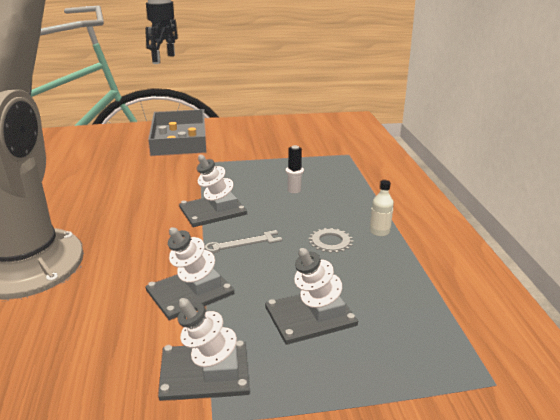

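The scene view shows four hubs, with tips near (290,153), (182,191), (110,234) and (208,250). The gun is at (371,190), the bottle at (376,268), the spanner at (270,227) and the sprocket at (323,264). In the side view the tips are at (202,158), (173,232), (185,302) and (304,252), and the gun is at (295,170). I'll triangulate these and zoom in.

```bash
cat > h.py <<'E'
import numpy as np,cv2
from bench import r
from scipy.spatial.transform import Rotation as R
def KD(ci):
    f=210/np.tan(np.radians(ci["fov_y"])/2)
    return np.array([[f,0,ci["cx"]],[0,f,ci["cy"]],[0,0,1.]]),np.array([ci["k1"],0,0,0.])
def ray(ci,uv):
    K,D=KD(ci);p=cv2.undistortPoints(np.array([[uv]],float),K,D)[0,0]
    d=R.from_rotvec(ci["rotation"]).apply([p[0],p[1],1]);return np.array(ci["position"]),d/np.linalg.norm(d)
def tri(obs):
    A=0;b=0;L=[ray(*o) for o in obs]
    for c,d in L:
        P=np.eye(3)-np.outer(d,d);A=A+P;b=b+P@c
    x=np.linalg.solve(A,b);return x,[float(np.linalg.norm((np.eye(3)-np.outer(d,d))@(x-c))) for c,d in L]
def plane(ci,uv,z):
    c,d=ray(ci,uv);return c+d*(z-c[2])/d[2]
def proj(ci,X):
    K,D=KD(ci);Rm=R.from_rotvec(ci["rotation"]).inv()
    return cv2.projectPoints(Rm.apply(np.atleast_2d(X)-ci["position"]),np.zeros(3),np.zeros(3),K,D)[0][:,0]
E
python3 - <<'E'
from h import *
s,d=r.camera_info("scene"),r.camera_info("side")
for n,a,b in[("A",(290,153),(202,158)),("B",(182,191),(173,232)),("C",(110,234),(185,302)),("D",(208,250),(304,252)),("guntop",(373,176),(295,150)),("oilcap",(379,245),(385,184)),("sprk",(323,264),(331,240)),("span",(270,227),(245,241))]:
    x,e=tri([(s,a),(d,b)]);print(n,x.round(3),np.round(e,4),np.hypot(*x[:2]).round(3))
S=cv2.imread("pics/scene0.png");T=cv2.imread("pics/side0.png")
def crop(I,u,v,w=50,h=50,k=4):return cv2.resize(I[v-h:v+h,u-w:u+w],None,fx=k,fy=k,interpolation=cv2.INTER_CUBIC)
top=np.hstack([crop(S,215,275,49,37),crop(T,310,280,49,37)])
bot=np.hstack([crop(S,371,193,49,37),crop(T,295,170,49,37)])
cv2.imwrite("pics/c1.png",np.vstack([top,bot]));
E
```

```text
A [0.37  0.17  0.125] [0.0023 0.0023] 0.408
B [ 0.316 -0.139  0.131] [0.0005 0.0005] 0.345
C [ 0.337 -0.329  0.134] [0.0009 0.0009] 0.471
D [ 0.52  -0.23   0.134] [0.0007 0.0007] 0.569
guntop [0.588 0.235 0.109] [0.0022 0.0022] 0.633
oilcap [0.738 0.019 0.114] [0.0002 0.0002] 0.738
sprk [ 0.624 -0.004  0.003] [0.0013 0.0013] 0.624
span [0.447 0.01  0.007] [0.0001 0.0001] 0.447
```

View pics/c1.png

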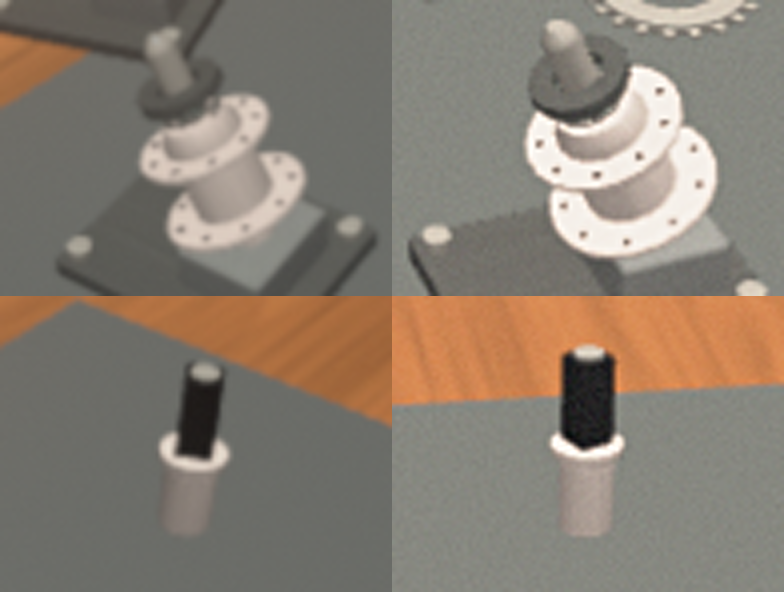

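Top row of the crop is hub D, with its nipple tip at scene (208,250) and side (304,252). Bottom row is the gun: top centre at about (373,175.3) and (295,147), shoulder at (370.5,195) and (294.8,170). Hub D is the farthest from the base at 0.57 m. Next I'll refine both positions and plan the approach.

```bash
cat >> h.py <<'E'
def tool(o=None):
    o=o or r.get_obs();return np.array(o["tcp_pos"]),R.from_rotvec(o["orientation"])
def delta(target):
    p,q=tool();return q.inv().apply(np.array(target)-p).round(4)
E
python3 - <<'E'
from h import *
s,d=r.camera_info("scene"),r.camera_info("side")
print("top",tri([(s,(373,175.3)),(d,(295,147))]),"sh",tri([(s,(370.5,195)),(d,(294.8,170.5))]))
print(plane(s,(373,175.3),.114),plane(d,(295,147),.114))
# hub D: tip, seal ring centre (crop px)
cs=lambda x,y:(x/4+166,y/4+238); cd=lambda x,y:((x-392)/4+261,y/4+243)
tip=tri([(s,cs(160,38)),(d,cd(557,30))]);rg=tri([(s,cs(181,87)),(d,cd(583,75))]);fl=tri([(s,cs(205,138)),(d,cd(606,126))]);fl2=tri([(s,cs(237,199)),(d,cd(636,190))])
print(tip,rg,fl,fl2)
for P,Q in((tip,fl),(tip,fl2),(rg,fl2)):
    v=P[0]-Q[0];print(np.linalg.norm(v),np.arccos(v[2]/np.linalg.norm(v)),np.arctan2(v[1],v[0]))
p,q=tool();print(q.as_matrix().round(3));print(delta([.588,.235,.25]));print(r.camera_info("wrist"))
E
```

```text
top (array([0.5882216 , 0.23316617, 0.11460578]), [0.00026601446484013775, 0.00026601446484012306]) sh (array([0.58873462, 0.23453572, 0.05387644]), [0.0008788888000283874, 0.0008788888000286202])
[0.58800482 0.23361153 0.114     ] [0.5885042  0.23524297 0.114     ]
(array([ 0.51666073, -0.23143375,  0.13882841]), [0.0011176420492754792, 0.001117642049275569]) (array([ 0.52805841, -0.2313733 ,  0.1156215 ]), [0.0005060805074929199, 0.0005060805074930287]) (array([ 0.53891957, -0.22941382,  0.08792604]), [0.000418138493876514, 0.00041813849387660446]) (array([ 0.55330008, -0.22612204,  0.05206415]), [0.0013993378260582603, 0.0013993378260583468])
0.05559304727825903 0.4137373534506941 -3.0510934479069434
0.09433288442039703 0.40331027709955647 -2.9976228459982384
0.06858756932412223 0.38536855255291097 -2.9364789326276255
[[-0.913  0.408 -0.001]
 [ 0.408  0.913 -0.002]
 [-0.    -0.002 -1.   ]]
[-0.4407 -0.2198 -0.0192]
{'fov_y': 70.80503675088913, 'cx': 279.5733472301558, 'cy': 209.70252283719663, 'k1': 0.02248630982999754, 'position': array([0.21437166, 0.64358093, 0.37291516]), 'rotation': array([2.4446856 , 1.58322333, 0.20764058])}
```

Emit:
{"name": "play_rows", "arguments": {
  "targets": "-1 -0.036 -0.018 0 0;-1 -0.072 -0.036 0 0;-1 -0.108 -0.054 0 0;-1 -0.144 -0.072 0 0;-1 -0.18 -0.09 0 0;-1 -0.216 -0.108 0 0;-1 -0.252 -0.126 0 0;-1 -0.288 -0.144 0 0"
}}

```text
clock: 0.77
tcp_pos: [0.4805, 0.3652, 0.2311]
orientation: [-0.656, -3.072, 0.001]
contact_force: [-0.0, 0.9, 0.7]
grip_width: 0.0853
gripper_force: 0.0
```

Emit:
{"name": "play_rows", "arguments": {
  "targets": "-1 -0.036 -0.018 0 0;-1 -0.072 -0.036 0 0;-1 -0.108 -0.054 0 0;-1 -0.144 -0.072 -0.02 0;-1 -0.153 -0.076 -0.02 0;-1 -0.153 -0.076 -0.02 0"
}}

```text
clock: 1.27
tcp_pos: [0.5918, 0.2301, 0.2523]
orientation: [0.668, 3.066, -0.001]
contact_force: [0.6, 0.6, -0.7]
grip_width: 0.0856
gripper_force: 0.0
```

```bash
python3 - <<'E'
from h import *
p,q=tool();ci=r.camera_info("wrist");f=r.grab_frame("wrist");cv2.imwrite("pics/w1.png",f[:,:,::-1])
print(p,q.as_matrix().round(3),ci["position"],ci["rotation"],proj(ci,[[.588,.234,.114],[.588,.234,.0]]),delta([.588,.234,.25]))
E
```

```text
[0.59178686 0.23008715 0.25230998] [[-0.909  0.416  0.003]
 [ 0.416  0.91  -0.001]
 [-0.003  0.    -1.   ]] [0.53032291 0.25847246 0.39458616] [2.44889045 1.57184453 0.21083871] [[281.36143339 195.83549004]
 [280.85711171 177.33070676]] [0.0018 0.0002 0.0014]
```

View pics/w1.png

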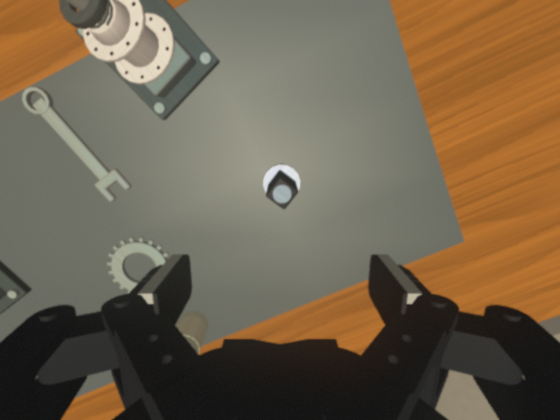

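The gun is seen from above, with its top at (282,194), where predicted. Its square grip appears turned about 45° relative to the tool. I'll measure that angle.

```bash
python3 - <<'E'
import cv2
I=cv2.imread("pics/w1.png");cv2.imwrite("pics/w1c.png",cv2.resize(I[155:225,245:318],None,fx=8,fy=8,interpolation=cv2.INTER_CUBIC))
E
```

```text
(no output)
```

View pics/w1c.png

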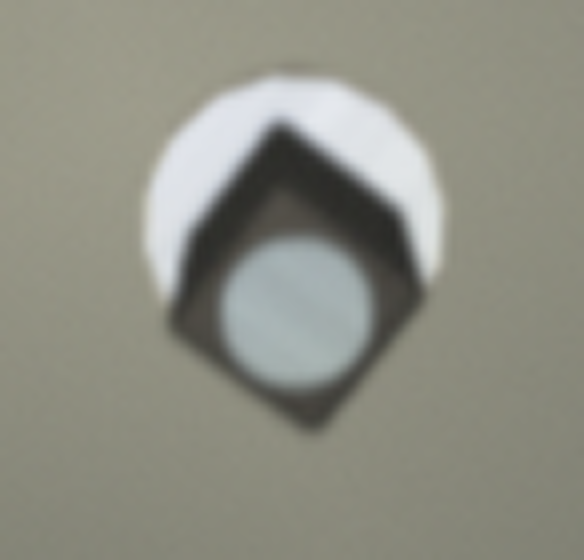

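Top-face corners in the crop are left (170,322), bottom (313,433), right (425,293) and top (287,182).

```bash
python3 - <<'E'
from h import *
ci=r.camera_info("wrist");P=[plane(ci,(245+x/8-.44,155+y/8-.44),.114) for x,y in((170,322),(313,433),(425,293),(287,182))]
P=np.array(P);print(P.round(4),P.mean(0),np.linalg.norm(np.diff(P,axis=0),axis=1))
p,q=tool();yw=np.arctan2(*q.apply([0,1,0])[[1,0]])
for i in range(4):
    v=P[(i+1)%4]-P[i];a=np.degrees(np.arctan2(v[1],v[0]));print(a, "tool y azim",np.degrees(yw))
print("d",delta([*P.mean(0)[:2],.25]))
E
```

```text
[[0.5781 0.224  0.114 ]
 [0.598  0.234  0.114 ]
 [0.5876 0.2535 0.114 ]
 [0.5685 0.2439 0.114 ]] [0.58303245 0.23883246 0.114     ] [0.0222308  0.022042   0.02141208]
26.910488503756227 tool y azim 65.65117646717482
118.0299129269092 tool y azim 65.65117646717482
-153.35329504375244 tool y azim 65.65117646717482
-64.0945233767007 tool y azim 65.65117646717482
d [0.0083 0.0025 0.0014]
```

Emit:
{"name": "play_rows", "arguments": {
  "targets": "-1 0.001 0 0 -0.112;-1 0.002 0.001 0 -0.224;-1 0.003 0.001 0 -0.336;-1 0.004 0.001 0 -0.448;-1 0.005 0.001 0 -0.56;-1 0.005 0.001 0 -0.672;-1 0.005 0.001 0 -0.784;-1 0.005 0.001 0 -0.896"
}}

```text
clock: 1.98
tcp_pos: [0.5824, 0.2405, 0.2505]
orientation: [0.753, -3.048, -0.001]
contact_force: [0.7, -0.6, 0.1]
grip_width: 0.0851
gripper_force: 0.0
```

Emit:
{"name": "play_rows", "arguments": {
  "targets": "-1 0 0 0 0;-1 0 0 0 0;-1 0 0 0.03 0;-1 0 0 0.06 0"
}}

```text
clock: 2.32
tcp_pos: [0.585, 0.2398, 0.1924]
orientation: [-0.735, 3.05, 0.002]
contact_force: [-0.5, 0.1, -0.9]
grip_width: 0.0857
gripper_force: 0.0
```

```bash
python3 - <<'E'
from h import *
p,q=tool();ci=r.camera_info("wrist");f=r.grab_frame("wrist")
y=q.apply([0,1,0]);print(p,np.degrees(np.arctan2(y[1],y[0])),q.apply([0,0,1]),delta([.586,.236,.064]))
hsv=cv2.cvtColor(f,cv2.COLOR_RGB2HSV);u,v=proj(ci,[.586,.236,.114])[0].astype(int);print(u,v)
cv2.imwrite("pics/w2.png",f[:,:,::-1]);cv2.imwrite("pics/w2c.png",cv2.resize(f[max(v-60,0):v+60,u-70:u+70,::-1],None,fx=5,fy=5))
E
```

```text
[0.58501598 0.23984006 0.19237783] 117.08285905214066 [ 0.0039948   0.00258056 -0.99998869] [-0.0048 -0.0041  0.1205]
272 216
```

View pics/w2c.png

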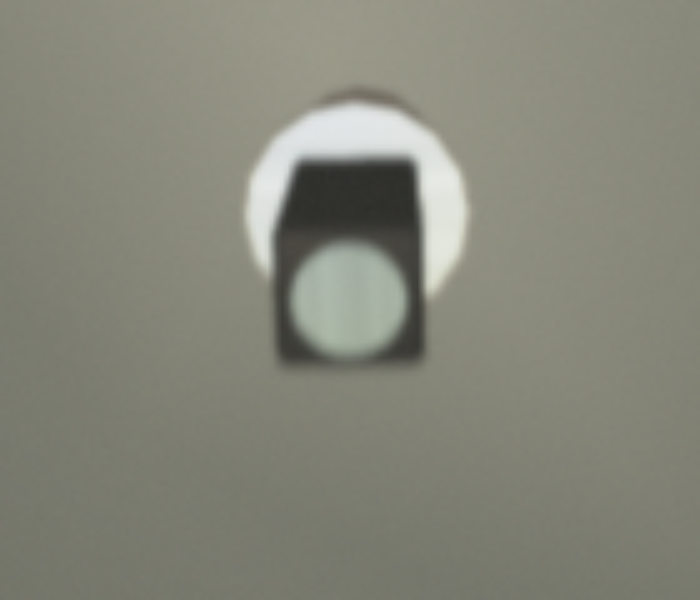

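The gun is now square to the pads, with its top centre where predicted for (0.586, 0.236). I'll check the pose noise before descending.

```bash
python3 - <<'E'
from h import *
for i in range(4):
    r.grab_frame("wrist");print(tool()[0].round(4),delta([.586,.236,.064]))
E
```

```text
[0.5804 0.2376 0.1864] [-0.0054 -0.004   0.1224]
[0.5821 0.2381 0.1892] [-0.0032 -0.0037  0.1252]
[0.5836 0.2386 0.1913] [-0.0011 -0.0034  0.1273]
[0.5846 0.2389 0.1925] [ 0.0002 -0.0033  0.1285]
```

Emit:
{"name": "play_rows", "arguments": {
  "targets": "-1 0 -0.003 0.025 0;-1 0 -0.003 0.05 0;-1 0 -0.003 0.075 0;-1 0 -0.003 0.1 0;-1 0 -0.003 0.118 0;-1 0 -0.003 0.127 0;-1 0 -0.003 0.127 0;-1 0 -0.003 0.127 0"
}}

```text
clock: 3.23
tcp_pos: [0.5866, 0.236, 0.0658]
orientation: [-0.738, 3.052, 0.001]
contact_force: [-0.7, 0.7, -0.5]
grip_width: 0.0853
gripper_force: 0.0
```

Emit:
{"name": "play_rows", "arguments": {
  "targets": "0 0 0 0 0;0.5 0 0 0 0;1 0 0 0 0;1 0 0 0 0;1 0 0 0 0;1 0 0 0 0;1 0 0 0 0;1 0 0 0 0",
  "squeeze": 40
}}

```text
clock: 3.9
tcp_pos: [0.586, 0.2356, 0.0648]
orientation: [-0.739, 3.052, 0.0]
contact_force: [0.1, -0.6, 4.7]
grip_width: 0.0239
gripper_force: 45.1
```

Emit:
{"name": "play_rows", "arguments": {
  "targets": "1 0 0 -0.02 0;1 0 0 -0.05 0;1 0 0 -0.085 0;1 0 0 -0.12 0;1 0 0 -0.155 0.08;1 0 0 -0.185 0.16;1 0 0 -0.2 0.24;1 0 0 -0.2 0.33"
}}

```text
clock: 4.57
tcp_pos: [0.5872, 0.2362, 0.2685]
orientation: [-0.221, 3.128, 0.004]
contact_force: [0.8, -0.8, -1.3]
grip_width: 0.0237
gripper_force: 44.5
```

Emit:
{"name": "play_rows", "arguments": {
  "targets": "1 0 0 0 0;1 0 0 0 0"
}}

```text
clock: 4.73
tcp_pos: [0.5848, 0.2352, 0.2632]
orientation: [0.232, -3.131, 0.001]
contact_force: [-0.2, 0.2, -3.4]
grip_width: 0.0232
gripper_force: 44.3
```

```bash
python3 - <<'E'
from h import *
o=r.get_obs();p,q=tool();y=q.apply([0,1,0]);print(p,np.degrees(np.arctan2(y[1],y[0])),o["grip_width"],o["gripper_force"],delta([.5235,-.231,.262]))
E
```

```text
[0.58478196 0.23522146 0.2632052 ] 98.47941707793453 0.02322224055473163 44.337040185928345 [ 0.1294 -0.4521  0.0018]
```

Emit:
{"name": "play_rows", "arguments": {
  "targets": "1 0.006 -0.02 0 0;1 0.016 -0.055 0 0;1 0.026 -0.092 0 0;1 0.037 -0.13 0 0;1 0.048 -0.167 0 0;1 0.058 -0.204 0 0;1 0.069 -0.241 0 0;1 0.079 -0.278 0 0"
}}

```text
clock: 5.4
tcp_pos: [0.546, -0.0528, 0.2629]
orientation: [0.232, -3.13, -0.0]
contact_force: [0.7, 0.1, -2.1]
grip_width: 0.0238
gripper_force: 44.2
```

Emit:
{"name": "play_rows", "arguments": {
  "targets": "1 0.011 -0.037 0 0;1 0.021 -0.074 0 0;1 0.032 -0.111 0 0;1 0.04 -0.14 0 0;1 0.046 -0.16 0 0;1 0.05 -0.172 0 0;1 0.05 -0.174 0 0;1 0.05 -0.174 0 0"
}}

```text
clock: 6.07
tcp_pos: [0.5226, -0.2308, 0.2631]
orientation: [0.228, -3.131, -0.001]
contact_force: [-0.4, -0.1, -1.3]
grip_width: 0.0233
gripper_force: 44.3
```

Emit:
{"name": "play_rows", "arguments": {
  "targets": "1 0 0 0 0;1 0 0 0 0;1 0 0 0 0;1 0 0 0 0"
}}

```text
clock: 6.4
tcp_pos: [0.5237, -0.2293, 0.2642]
orientation: [0.231, -3.133, -0.001]
contact_force: [0.2, 0.1, -1.4]
grip_width: 0.0236
gripper_force: 44.3
```

```bash
python3 - <<'E'
from h import *
o=r.get_obs();p,q=tool();y=q.apply([0,1,0]);print(p,np.degrees(np.arctan2(y[1],y[0])),delta([.5235,-.231,.229]))
L=[]
for n in("scene","side"):
    ci=r.camera_info(n);f=r.grab_frame(n)[:,:,::-1];u,v=proj(ci,[.52,-.231,.16])[0].astype(int);print(n,u,v)
    L.append(cv2.resize(f[v-70:v+70,u-45:u+45],None,fx=4,fy=4,interpolation=cv2.INTER_CUBIC))
cv2.imwrite("pics/c2.png",np.hstack(L))
E
```

```text
[ 0.52366465 -0.22930185  0.26423545] 98.43751895164623 [ 0.0004 -0.0017  0.0352]
scene 205 240
side 304 238
```

View pics/c2.png

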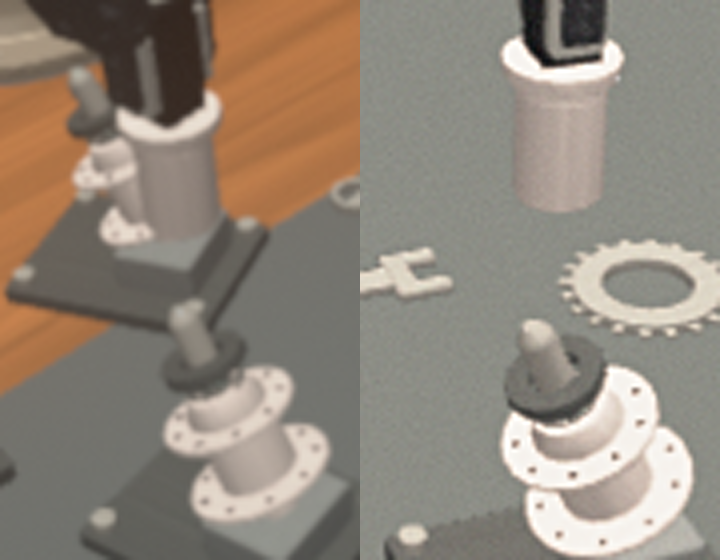

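The left panel is the scene view: mouth centre at about crop (178,226), nipple tip at (182,306). The right panel is the side view: mouth at (558,194), tip at (532,323). I'll triangulate both the same way to get the relative offset.

```bash
python3 - <<'E'
from h import *
s,d=r.camera_info("scene"),r.camera_info("side")
cs=lambda x,y:(x/4+160-.4,y/4+170-.4); cd=lambda x,y:((x-360)/4+259-.4,y/4+168-.4)
m,e=tri([(s,cs(178,226)),(d,cd(558,194))]);t,e2=tri([(s,cs(182,305)),(d,cd(532,322))])
sh,e3=tri([(s,cs(166,118)),(d,cd(563,59))])
print(m,e,t,e2,"sh",sh,tool()[0]);p,q=tool()
print("mouth rel tip, tool axes",q.inv().apply(m-t))
E
```

```text
[ 0.52471381 -0.23314624  0.19848848] [0.001348979041585456, 0.0013489790415853976] [ 0.51561852 -0.2319941   0.14328141] [0.000656837255309599, 0.0006568372553095863] sh [ 0.52472794 -0.23132054  0.2547793 ] [ 0.52354769 -0.22981595  0.26433959]
mouth rel tip, tool axes [-0.00883702 -0.00245995 -0.05520623]
```

Emit:
{"name": "play_rows", "arguments": {
  "targets": "1 0.001 0 0.02 0;1 0.001 0 0.035 0;1 0.001 0 0.047 0;1 0.001 0 0.055 0;1 0.001 0 0.062 0;1 0.001 0 0.066 0;1 0.001 0 0.07 0;1 0.001 0 0.07 0"
}}

```text
clock: 7.17
tcp_pos: [0.5212, -0.2314, 0.1934]
orientation: [0.226, -3.131, 0.001]
contact_force: [-3.5, -3.5, -4.6]
grip_width: 0.0234
gripper_force: 43.2
```

Emit:
{"name": "play_rows", "arguments": {
  "targets": "1 0 0 0 0;1 0 0 0 0;1 0 0 0 0",
  "squeeze": 20
}}

```text
clock: 7.42
tcp_pos: [0.5212, -0.2313, 0.1936]
orientation: [0.226, -3.131, 0.001]
contact_force: [-4.3, -4.6, -6.7]
grip_width: 0.0237
gripper_force: 43.0
```

```bash
python3 - <<'E'
from h import *
o=r.get_obs();print(o["tcp_pos"],o["contact_force"],o["moment"],o["gripper_force"])
L=[]
for n in("scene","side"):
    ci=r.camera_info(n);f=r.grab_frame(n)[:,:,::-1];u,v=proj(ci,[.52,-.231,.14])[0].astype(int)
    L.append(cv2.resize(f[v-60:v+60,u-45:u+45],None,fx=4,fy=4,interpolation=cv2.INTER_CUBIC))
cv2.imwrite("pics/c3.png",np.hstack(L))
E
```

```text
[ 0.5211902  -0.23131781  0.19364032] [-4.29954558 -4.5600007  -6.71453038] [-1.12790647  1.01356756  0.00551615] 42.957082986831665
```

View pics/c3.png

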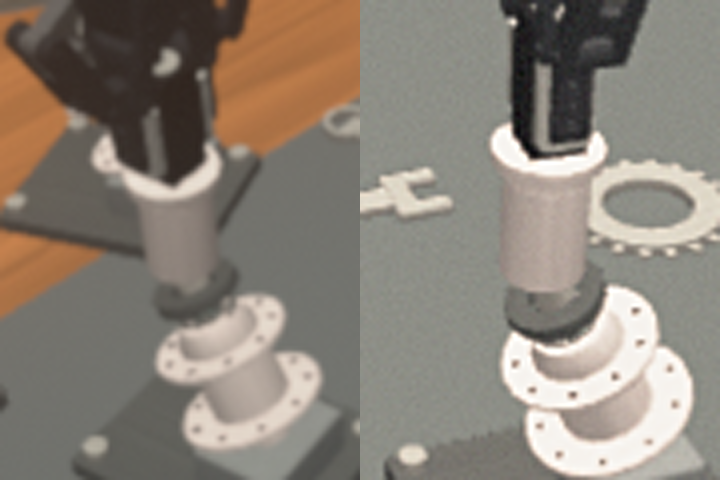

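The mouth is over the nipple in both views, touching lightly. The force along -y says to shift about 2 mm towards -y. Then I start the pivot arc.

Emit:
{"name": "play_rows", "arguments": {
  "targets": "1 0.001 -0.002 0 0;1 0.003 -0.002 0 0;1 0.006 -0.002 0 0;1 0.009 -0.002 0.001 0;1 0.012 -0.002 0.001 0;1 0.015 -0.002 0.002 0;1 0.015 -0.002 0.002 0",
  "squeeze": 20
}}

```text
clock: 8.1
tcp_pos: [0.5107, -0.2342, 0.1939]
orientation: [-0.229, 3.126, -0.001]
contact_force: [5.4, 1.5, 0.5]
grip_width: 0.0232
gripper_force: 43.8
```

```bash
cat > st.py <<'E'
from h import *
o=r.get_obs();p,q=tool();print(p.round(4),"F tool",q.inv().apply(o["contact_force"]).round(1),"M tool",q.inv().apply(o["moment"]).round(2),o["gripper_force"],o["grip_width"])
print("z",q.apply([0,0,1]).round(3))
f=r.grab_frame("side");ci=r.camera_info("side");u,v=proj(ci,[.515,-.231,.15])[0].astype(int)
c=f[v-45:v+25,u-40:u+40];cv2.imwrite("pics/last.png",cv2.resize(c[:,:,::-1],None,fx=6,fy=6))
# barrel mask: bright, low saturation pixels above the ring; axis from PCA of row midpoints
h=cv2.cvtColor(c,cv2.COLOR_RGB2HSV);m=(h[...,2]>150).astype(np.uint8)
n,l,s,ce=cv2.connectedComponentsWithStats(m)
for i in range(1,n):
    if s[i,4]>150:
        print("blob",s[i]);
        for y in range(s[i,1],s[i,1]+s[i,3],4):
            x=np.where(l[y]==i)[0];print((y+v-45,x.min()+u-40,x.max()+u-40),end=" ")
        print()
E
python3 st.py
```

```text
[ 0.5107 -0.2342  0.1939] F tool [-5.5  0.7 -0.4] M tool [-0.15 -1.57 -0.01] 43.83819043636322 0.023224047214378773
z [ 0.007 -0.    -1.   ]
blob [  25   20   55   46 1170]
(np.int64(218), np.int64(311), np.int64(311)) (np.int64(222), np.int64(287), np.int64(315)) (np.int64(226), np.int64(286), np.int64(315)) (np.int64(230), np.int64(289), np.int64(340)) (np.int64(234), np.int64(291), np.int64(340)) (np.int64(238), np.int64(293), np.int64(319)) (np.int64(242), np.int64(294), np.int64(340)) (np.int64(246), np.int64(293), np.int64(340)) (np.int64(250), np.int64(294), np.int64(337)) (np.int64(254), np.int64(294), np.int64(313)) (np.int64(258), np.int64(294), np.int64(311)) (np.int64(262), np.int64(310), np.int64(311)) 
blob [  0  32  22  12 158]
(np.int64(230), np.int64(272), np.int64(276)) (np.int64(234), np.int64(264), np.int64(271)) (np.int64(238), np.int64(261), np.int64(282))
```

Emit:
{"name": "play_rows", "arguments": {
  "targets": "1 0.003 0 0.001 0;1 0.006 0 0.001 0;1 0.009 0 0.002 0;1 0.012 0 0.003 0;1 0.015 0 0.004 0;1 0.018 0 0.005 0;1 0.018 0 0.005 0;1 0.018 0 0.005 0",
  "squeeze": 20
}}

```text
clock: 8.82
tcp_pos: [0.4926, -0.2369, 0.1885]
orientation: [-0.229, 3.128, -0.001]
contact_force: [5.4, 1.3, -1.7]
grip_width: 0.0237
gripper_force: 43.4
```

```bash
python3 st.py|head -3
```

```text
[ 0.4926 -0.2369  0.1885] F tool [-5.5  0.5  1.7] M tool [-0.09 -1.35 -0.08] 43.44963312149048 0.023703637966744424
z [ 0.006 -0.    -1.   ]
blob [   0   21   80   45 1340]
```

View pics/last.png

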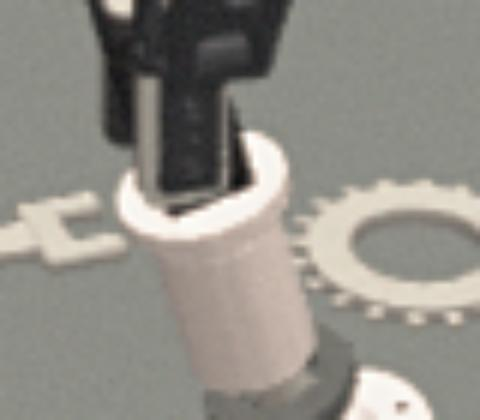

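The gun has pivoted to roughly 0.33 rad in the image and sits on the nipple at about crop (330,370). I'll add a little more tilt, then slide down along the nipple axis.

Emit:
{"name": "play_rows", "arguments": {
  "targets": "1 0.004 0 0.001 0;1 0.004 0 0.003 0;1 0.003 0 0.006 0;1 0.002 0 0.009 0;1 0.001 0 0.012 0;1 0 0 0.014 0;1 0 0 0.014 0"
}}

```text
clock: 9.45
tcp_pos: [0.4901, -0.2378, 0.1738]
orientation: [-0.227, 3.133, -0.0]
contact_force: [0.8, 0.7, 8.8]
grip_width: 0.0232
gripper_force: 45.0
```

```bash
python3 st.py|head -3
```

```text
[ 0.4901 -0.2378  0.1738] F tool [-0.9  0.6 -8.8] M tool [-0.3  -0.68 -0.08] 44.97003436088562 0.023202680385859903
z [ 0. -0. -1.]
blob [   0   28   80   42 1290]
```

The ring is being touched at a depth of about 26 mm, as expected. Now I press along the axis.

Emit:
{"name": "play_rows", "arguments": {
  "targets": "1 -0.001 0 0.002 0;1 -0.002 0 0.004 0;1 -0.003 0 0.006 0;1 -0.004 0 0.008 0;1 -0.004 0 0.009 0;1 -0.004 0 0.009 0;1 -0.004 0 0.009 0",
  "squeeze": 60
}}

```text
clock: 10.08
tcp_pos: [0.4936, -0.2372, 0.1654]
orientation: [0.227, -3.133, -0.0]
contact_force: [-2.9, 1.0, 15.6]
grip_width: 0.0234
gripper_force: 60.4
```

```bash
python3 st.py|head -3
```

```text
[ 0.4936 -0.2372  0.1654] F tool [  2.8   1.4 -15.6] M tool [-0.78 -0.13 -0.18] 60.42655885219574 0.023370994777778136
z [-0.001  0.    -1.   ]
blob [  21   27   59   43 1073]
```

Emit:
{"name": "play_rows", "arguments": {
  "targets": "1 -0.001 0 0.001 0;1 -0.001 0 0.002 0;1 -0.001 0 0.002 0;1 -0.001 0 0.002 0"
}}

```text
clock: 10.47
tcp_pos: [0.4939, -0.2372, 0.1646]
orientation: [0.226, -3.132, -0.001]
contact_force: [-9.2, 3.3, 29.2]
grip_width: 0.0234
gripper_force: 61.9
```

```bash
python3 st.py|head -3
```

```text
[ 0.4939 -0.2372  0.1646] F tool [  8.6   4.6 -29.2] M tool [-1.47  1.02 -0.28] 61.938140988349915 0.023377654575867907
z [-0.001  0.001 -1.   ]
blob [  22   30   58   40 1040]
```

The force climbs steeply now, about 30 N for 0.8 mm, which suggests the ring is at its stop. I'll check with a picture.

```bash
python3 - <<'E'
from h import *
L=[]
for n in("scene","side"):
    ci=r.camera_info(n);f=r.grab_frame(n)[:,:,::-1];u,v=proj(ci,[.515,-.231,.13])[0].astype(int);print(n,u,v)
    L.append(cv2.resize(f[v-48:v+48,u-32:u+32],None,fx=6,fy=6,interpolation=cv2.INTER_CUBIC))
cv2.imwrite("pics/c5.png",np.hstack(L))
E
```

```text
scene 206 251
side 300 254
```

View pics/c5.png

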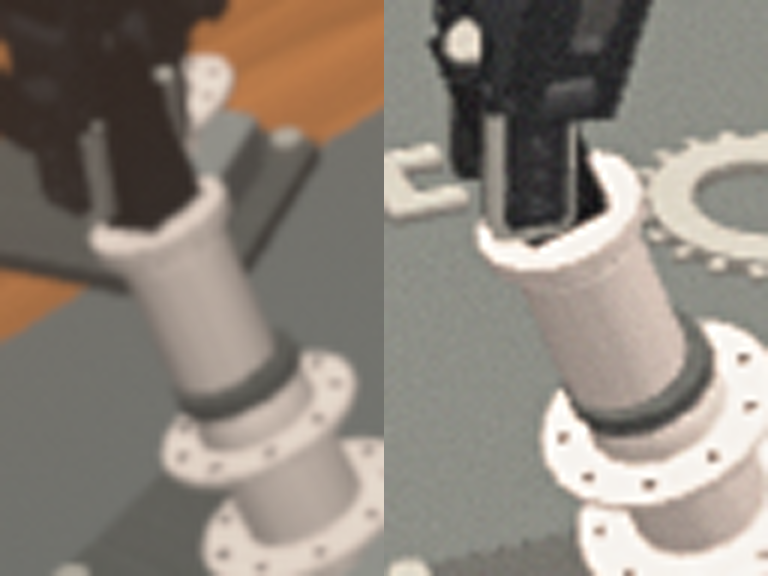

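The barrel sits flush and concentric on the ring in both views, at about crop (240,385) and (645,405), with the ring down close to the flange. I'll ease off the excess force slightly, settle and hand in.

Emit:
{"name": "play_rows", "arguments": {
  "targets": "1 0.001 0 -0.001 0;1 0.001 0 -0.001 0;1 0.001 0 -0.001 0;1 0.001 0 -0.001 0;1 0.001 0 -0.001 0;1 0.001 0 -0.001 0;1 0.001 0 -0.001 0;1 0.001 0 -0.001 0"
}}

```text
clock: 11.28
tcp_pos: [0.4937, -0.2372, 0.1649]
orientation: [-0.227, 3.133, 0.001]
contact_force: [-4.8, 2.3, 20.5]
grip_width: 0.0236
gripper_force: 60.6
```

```bash
python3 st.py|head -3
```

```text
[ 0.4937 -0.2372  0.1649] F tool [  4.4   3.  -20.5] M tool [-1.05  0.09 -0.24] 60.585013031959534 0.023579482219095175
z [ 0.  0. -1.]
blob [  21   30   59   40 1048]
```

```bash
python3 - <<'E'
from h import *
T=np.array([.517,-.232,.139])
for a in(-3.1,-3.0,-2.9):
  for t in (.3,.4,.5):
    n=np.array([np.sin(t)*np.cos(a),np.sin(t)*np.sin(a),np.cos(t)])
    print(a,t,[round(float((lambda d:-d[0]/d[1])(np.diff(proj(r.camera_info(c),[T-.03*n,T+.01*n]),axis=0)[0])),3)*-1 for c in("scene","side")])
E
```

```text
-3.1 0.3 [0.366, 0.342]
-3.1 0.4 [0.428, 0.488]
-3.1 0.5 [0.489, 0.651]
-3.0 0.3 [0.398, 0.339]
-3.0 0.4 [0.472, 0.487]
-3.0 0.5 [0.545, 0.656]
-2.9 0.3 [0.43, 0.331]
-2.9 0.4 [0.516, 0.481]
-2.9 0.5 [0.601, 0.655]
```

The rough barrel slopes are close to the nipple's. I'll do one sub-pixel edge fit before handing in.

```bash
python3 - <<'E'
from h import *
from scipy.optimize import least_squares
cr={"scene":(206-32,251-48,[((140,280),(178,380)),((232,245),(270,330))],0),"side":(300-32,254-48,[((535,300),(565,375)),((642,235),(680,325))],384)}
meas={}
for c,(u0,v0,E,xo) in cr.items():
    g=sum(cv2.cvtColor(r.grab_frame(c),cv2.COLOR_RGB2GRAY).astype(float) for _ in range(4))/4
    gx=abs(cv2.Sobel(g,cv2.CV_64F,1,0))
    S=[]
    for (a,b) in E:
        a=((a[0]-xo)/6+u0,a[1]/6+v0);b=((b[0]-xo)/6+u0,b[1]/6+v0);pts=[]
        for y in range(round(a[1]),round(b[1])+1):
            x=a[0]+(y-a[1])*(b[0]-a[0])/(b[1]-a[1]);xs=np.arange(round(x)-3,round(x)+4);w=gx[y,xs]**2;pts.append((y,(xs*w).sum()/w.sum()))
        P=np.array(pts);k=np.polyfit(P[:,0],P[:,1],1);S.append(k[0]);print(c,k[0].round(3),np.std(P[:,1]-np.polyval(k,P[:,0])).round(2))
    meas[c]=np.mean(S)
M=np.array([.5245,-.231,.121])
def sl(p):
    n=np.array([np.sin(p[0])*np.cos(p[1]),np.sin(p[0])*np.sin(p[1]),np.cos(p[0])])
    o=[]
    for c in meas:
        d=np.diff(proj(r.camera_info(c),[M,M+.03*n]),axis=0)[0];o.append(d[0]/d[1]-meas[c])
    return o
print(meas,least_squares(sl,[.4,-3.]).x)
E
```

```text
scene 0.501 0.36
scene 0.371 0.44
side 0.409 0.19
side 0.443 0.52
{'scene': np.float64(0.4357382343696913), 'side': np.float64(0.42594280895632985)} [ 0.36021388 -3.0170587 ]
```

```bash
python3 -c "
from bench import r
print(r.hand_in())"
```

```text
the job is handed in; nothing more can be done
None
```

I handed the job in with the gun held over the farthest hub's nipple and the ring pressed to about its stop with roughly 20 N. The gun's tilt measured about 0.36 rad against the nipple's 0.40, within the 0.12 rad limit. The moves stayed clear of the oil bottle, spanner and sprocket, but I didn't re-measure them. The hand-in returned no verdict.

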